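Press the sunken calibration key of a bench balance

TASK

Calibrate the balance, whose weight already stands on the pan: with a fingertip push the yellow sliding guard along its channel until it is fully open, reach into the well it uncovers and press the sunken green key all the way down for two full seconds, then let it come up and leave the guard open. Only push and press: lift or grasp nothing, and do not disturb the weight or the other things on the bench.

Things in the scene. Friction and masses are not known exactly. Their poses are not given: they have to be found in the camera images.
- balance: White and grey bench balance, fixed, 190 x 240 x 57 mm, pan and display on the robot's side. Origin: centre of its underside, on the bench; x points away from the robot, y left, z up. On its far side a straight channel runs parallel to its y, centred at x = +57 mm, 62 mm wide, open at both ends (y = -120, +120 mm); its floor is 45 mm above the bench, its side walls rise to 57 mm.
- well_mouth (a point): Centre of the mouth of the square well (44 x 44 mm, dark inside) in the channel's floor, at x +57, y -60, z 45 mm of the balance; the well is 22 mm deep and holds the key; hidden under the guard when that is shut. The point's axes are the balance's.
- key_top (a point): Centre of the top of the round green key (24 mm diameter) in the middle of the well; at rest it lies 14 mm below the channel's floor (31 mm above the bench), and moves down with the key.
- cal_key (a joint): Travel of the key: 0 at rest, 0.005 (m) fully down; a spring brings it back. It takes about 1.5 N to start and 4 N to press fully.
- guard (a joint): Travel of the yellow guard along the balance's +y: 0 fully shut (over the well), 0.062 (m) fully open (its end 36 mm from the well's centre). Starts shut or up to 12 mm ajar. A solid block, 60 (x) x 90 (y) x 11.5 mm, in the channel, level with its walls; it cannot be lifted out, stays where left, and slides with about 1.2 N of friction when pushed on an end face.
- guard_open_end (a point): Centre of the guard's end face towards the balance's -y: push here, towards +y, to open. 6.5 mm above the channel's floor; the face spans the channel from 0.5 to 12 mm above the floor. When shut it is 34 mm from the channel's -y end.
- pan_top (a point): Centre of the top of the steel pan (85 mm diameter), 66 mm above the bench, at x -40, y +50 mm of the balance.
- weight: Loose brass 100 g calibration weight, 24 mm wide and 48 mm tall, standing near the middle of the pan; origin at the centre of its underside. Not to be touched.
- blue_pot: Loose bystander: white sample pot with a blue lid, 47 mm wide, 66 mm tall; origin at the centre of its underside. Not to be touched.
- red_vial: Loose bystander: small vial with a red cap, 27 mm wide, 58 mm tall; origin at the centre of its underside. Not to be touched.
- beaker: Loose bystander: clear 100 ml beaker, 54 mm wide, 70 mm tall; origin at the centre of its underside. Not to be touched.
- blue_vial: Loose bystander: small vial with a blue cap, 27 mm wide, 58 mm tall; origin at the centre of its underside. Not to be touched.

How it is judged:
By the outcome, as a careful person would: the job done as asked, in the order asked, and still so for the second after the job is handed in, with the robot touching nothing.
It also fails if it takes over 40 s, if anything falls off the work surface, if the arm or the gripper's body presses on something with over 40 N, if the wrist force passes 120 N, or if a joint passes its speed limit or range.

ROBOT

A 7-joint arm with a two-finger parallel gripper is mounted at the origin on the work surface; the furniture and walls round the work are solid. World frame = base frame: x ahead of the robot, y to its left, z up, the work surface at z = 0. Lengths are in m, angles in rad, forces in N, time in s.
With the tool pointing down it reaches from about 0.4 to 0.85 m from the base axis. Payload 4.5 kg.
Tool frame: the origin (TCP) lies midway between the tips of the shut fingers; the grasp point (between the pads) lies 19 mm behind it; z points along the fingers, x is the direction in which the jaws open and shut, and the axes are right-handed (so a half turn about z gives the same grasp; the last joint's range is limited). The gripper opens to 88 mm and grips with 3 to 60 N. Pads are 18 mm wide; open, the fingers measure 123 mm over their backs; the gripper's body (75 mm by 187 mm) begins 45 mm behind the grasp point.
Start: joints at [1.231, 0.689, -0.195, 1.565, 0.157, 0.902, -0.215], TCP at [0.228, -0.582, 0.239] pointing down, gripper open.
Joint ranges: [-3.01, 3.01], [-0.46, 2.08], [-1.47, 1.51], [0.13, 2.56], [-1, 4.14], [0.04, 2.09], [-2.66, 2.66]. Speed limits (rad/s): [2.57, 2.57, 3.14, 3.14, 3.14, 3.14, 3.14].

INTERFACE

Orientations are given as a unit quaternion [x, y, z, w].
In Python, from plant import r gives the robot as it stands. The module is installed in compiled form; this text tells all that it offers.
- The arm moves only by the tool play_rows, never from a script. Its argument "increments" is a list of rows, each a list of 7 numbers: the opening, from 0 (shut) to 1 (fully open), then the shift along the tool's x, y, z in mm, then the turn, a rotation vector about the tool's x, y, z in rad. In form: [[hand, dx, dy, dz, wx, wy, wz], ...]. A call has exactly 8 rows; each row shifts and turns the pose as measured when the row begins, along the tool's axes as they then stand; what a row does not reach is not made up. A row lasts 1/8 s, in which the tool goes at most 62.5 mm and 10.7 degrees, less where a joint would pass 70% of its speed; a pose out of reach is approached as far as the arm can. A call is refused whole if a number of a shift passes 62.5 or a number of a turn 0.188, either way. A call with a gripper value outside its range is refused whole. The fingers move at their own pace and stop on an object; "grip_force" is the grip in N (left out, the last holds). Time passes only in rows, so rows that do not move let the fingers close, or fill a call up. It gives the time, the measured TCP pose, the force and the opening at its end, in the units of the state.
- r.get_state(): the state, without advancing time (a new reading comes with each control period).
- r.snapshot(name): name is "scene" or "top" or "wrist"; returns the picture (384x512x3 uint8, red, green, blue); there is no depth.
- r.get_calibration(name): a dict with "fx", "fy", "cx", "cy" (pixels), "dist" ([k1, k2, p1, p2, k3] as OpenCV has them; the pictures are not rectified), "R" (3x3) and "t" (3): a world point X has camera coordinates R X + t. Camera axes: x right, y down, z forward; pixel columns grow to the right and rows downward; lengths in m; the calibration is good to about 2 mm. A picture is of the moment at which its call begins: read the wrist's pose just before it. get_calibration takes no time and is no camera call; for the wrist camera it gives the pose at the moment of the call.
- r.finish_job(): hands the job in, once; it reports no verdict.
The state is a dict: "clock": time; "q": joint angles; "qd": joint speeds; "joint_torque": joint torques, N m; "tool_pos": TCP position; "eef_rot": TCP orientation; "contact_force": force on the tool from outside, world axes, zero at the start; "moment": the same for the moment, N m; "opening": opening from 0.0 (shut) to 1.0 (fully open).
Only numpy, scipy, OpenCV 4.12 (cv2) and the standard library are available. Lean on these libraries where they do the work, as an engineer would, in place of code of your own. Each camera call takes 0.05 s, during which the arm holds its last target.

## Working session

There is one attempt and no reset: what is moved stays moved. The work goes in short steps, Python scripts to look and compute and a tool call to move; the robot and the scene stay as the last step left them, time stands still between calls to the robot, and variables do not carry over. Pictures are saved under pics/ and viewed, and the job is handed in when it is done.

Besides the shell and the picture viewer there is one more tool, called after ">>>" as name(argument=value, ...), one argument or row to a line, values as JSON. play_rows: Moves the arm, as the interface text tells. Its arguments: {"type":"object","properties":{"increments":{"type":"array"},"grip_force":{"type":"number"}},"required":["increments"]}

```bash
mkdir -p pics
python3 - <<'E'
from plant import r
import cv2
s=r.get_state(); print(s)
for n in ("scene","top","wrist"):
    c=r.get_calibration(n); print(n,c)
    im=r.snapshot(n); cv2.imwrite(f"pics/{n}0.png",im[:,:,::-1])
E
```

```text
{'clock': 0.0, 'q': array([ 1.23081193,  0.6899785 , -0.19449931,  1.56636725,  0.15725471,
        0.90247894, -0.21510329]), 'qd': array([-0.00060407, -0.00028597,  0.00144441,  0.00012637,  0.00081011,
        0.00103561,  0.00127944]), 'joint_torque': array([-8.40785719e-05, -5.27556789e+01, -1.26642399e+00, -1.53423339e+01,
       -5.25781210e-02,  6.75153569e-03,  1.88327135e-04]), 'tool_pos': array([ 0.22793563, -0.58126372,  0.23790688]), 'eef_rot': array([ 8.26190486e-01, -5.63390121e-01, -7.91704158e-04, -4.75004887e-04]), 'contact_force': array([-0.14545426,  0.21340354, -0.87457509]), 'moment': array([-0.02582766,  0.00043261, -0.00850259]), 'opening': 0.999746397598572}
scene {'fx': 481.43038714452126, 'fy': 481.43038714452126, 'cx': 253.4608037385859, 'cy': 187.647835300227, 'dist': array([0.0317682, 0.       , 0.       , 0.       , 0.       ]), 'R': array([[-0.88341817, -0.46854572, -0.0061026 ],
       [-0.35620887,  0.67996058, -0.64091251],
       [ 0.30444634, -0.56401996, -0.76758968]]), 't': array([0.36790141, 0.26160392, 0.95209284])}
top {'fx': 400.87814009855714, 'fy': 400.87814009855714, 'cx': 251.84907468501052, 'cy': 192.66268048129973, 'dist': array([0.03798357, 0.        , 0.        , 0.        , 0.        ]), 'R': array([[ 5.38887470e-03, -9.99985222e-01,  7.18006954e-04],
       [-9.91843171e-01, -5.43643581e-03, -1.27348219e-01],
       [ 1.27350240e-01, -2.58867005e-05, -9.91857810e-01]]), 't': array([-0.10521084,  0.49206586,  1.05985226])}
wrist {'fx': 321.59902938549186, 'fy': 321.59902938549186, 'cx': 251.51848630658768, 'cy': 188.18963276962202, 'dist': array([-0.00514313,  0.        ,  0.        ,  0.        ,  0.        ]), 'R': array([[ 0.3651547 , -0.93094583, -0.00138067],
       [-0.88469331, -0.34747349,  0.3107731 ],
       [-0.28979267, -0.11225879, -0.95048313]]), 't': array([-0.62431317, -0.04295288,  0.38876108])}
```

View pics/scene0.png

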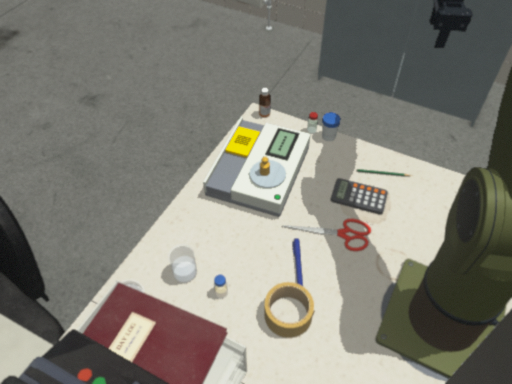

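View pics/top0.png

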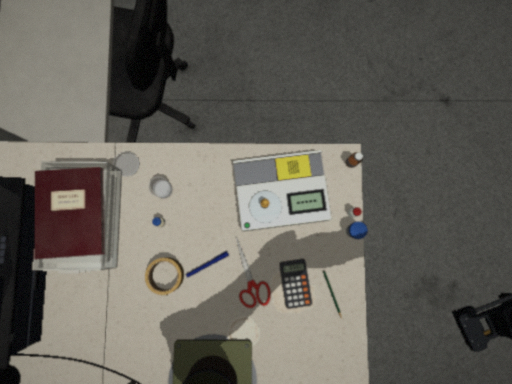

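View pics/wrist0.png

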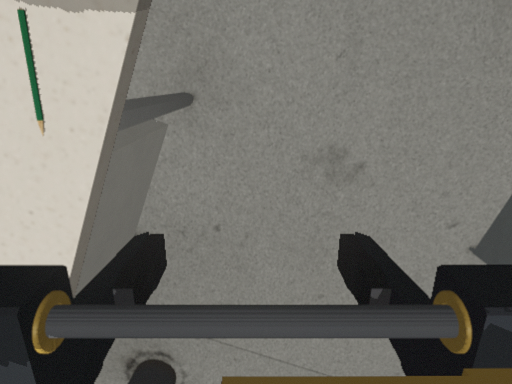

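Run:
```python
import cv2
a=cv2.imread("pics/top0.png")[135:245,222:382]; cv2.imwrite("pics/topz.png",cv2.resize(a,None,fx=5,fy=5,interpolation=cv2.INTER_CUBIC))
a=cv2.imread("pics/scene0.png")[80:220,195:355]; cv2.imwrite("pics/scenez.png",cv2.resize(a,None,fx=4.2,fy=4.2,interpolation=cv2.INTER_CUBIC))
```

```text
(no output)
```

View pics/topz.png

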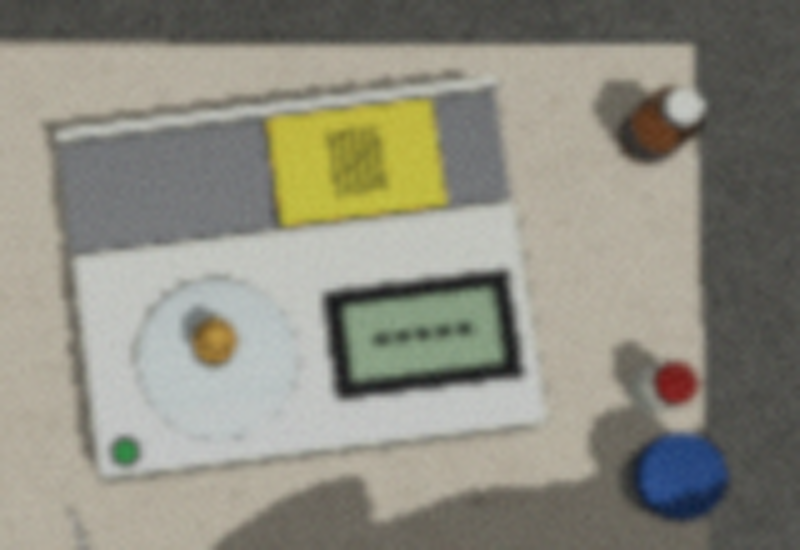

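View pics/scenez.png

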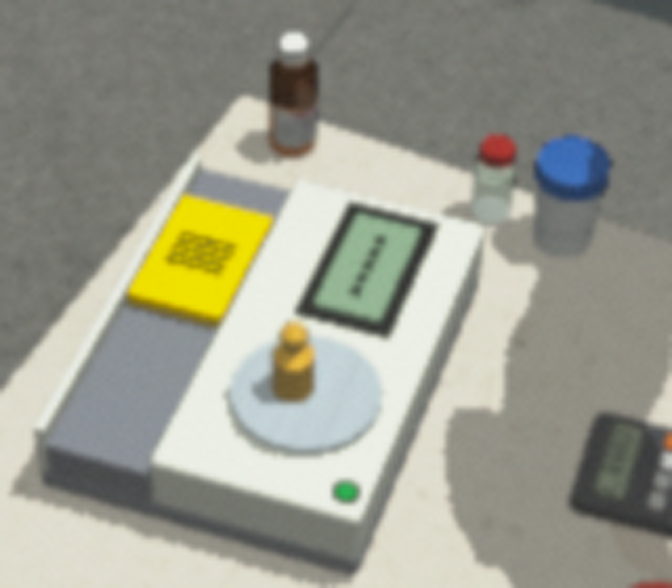

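```bash
cat > h.py <<'E'
import numpy as np, cv2
from plant import r
def proj(n,P):
    c=r.get_calibration(n); K=np.array([[c['fx'],0,c['cx']],[0,c['fy'],c['cy']],[0,0,1]])
    return cv2.projectPoints(np.asarray(P,float).reshape(-1,3),cv2.Rodrigues(c['R'])[0],c['t'],K,c['dist'])[0].reshape(-1,2)
def ray(n,uv,z):
    c=r.get_calibration(n); K=np.array([[c['fx'],0,c['cx']],[0,c['fy'],c['cy']],[0,0,1]])
    p=cv2.undistortPoints(np.array([[uv]],float),K,c['dist'])[0,0]
    d=c['R'].T@np.array([p[0],p[1],1]); o=-c['R'].T@c['t']; return o+d*(z-o[2])/d[2]
def b2w(P,b):
    P=np.asarray(P,float); c,s=np.cos(b[2]),np.sin(b[2])
    return np.c_[b[0]+c*P[:,0]-s*P[:,1], b[1]+s*P[:,0]+c*P[:,1],P[:,2]]
E
cat > fit.py <<'E'
from h import *
from scipy.optimize import least_squares
F=[(-95,120,57),(-95,-120,57),(95,-120,57),(95,120,57),(26,120,57),(26,-120,57),(-40,50,66)]
G=[(87,4,57),(87,-86,57),(27,-86,57),(27,4,57)]
T=[(103,478),(545,422),(495,78),(55,125),(75,252),(512,203),(216,358), (265,118),(435,98),(447,205),(281,227)]
S=[(358,522),(485,228),(195,163),(42,432),(155,468),(300,183),(306,392), (131,292),(183,195),(273,212),(214,316)]
T=(np.array(T)+.5)/5-.5+[222,135]; S=(np.array(S)+.5)/4.2-.5+[195,80]
def f(p,cams):
    g=np.array(G,float); g[:,1]+=p[3]*1000
    W=b2w(np.r_[np.array(F,float),g]/1000,p)
    return np.concatenate([(proj(n,W)-o).ravel() for n,o in cams])
for nm,cams in (("both",[("top",T),("scene",S)]),("top",[("top",T)]),("scene",[("scene",S)])):
    s=least_squares(f,[.5,-.2,0,0],args=(cams,),loss='soft_l1'); print(nm,s.x.round(4)); print(s.fun.reshape(-1,2).round(1).tolist())
    if nm=="both": np.save("b.npy",s.x)
b=np.load("b.npy")
def z(u,v): return ((u+.5)/5-.5+222,(v+.5)/5-.5+135)
print("bottle",ray("top",z(685,105),.09),ray("top",z(640,150),0)); print("redv",ray("top",z(676,384),.058)); print("bluepot",ray("top",z(682,470),.066)); print("weight",ray("top",z(215,340),.114))
E
python3 fit.py
```

```text
both [ 0.4975 -0.1806  0.1286  0.0014]
[[-1.5, 0.7], [0.6, 0.7], [0.2, -0.6], [-0.4, 0.8], [-1.3, 0.7], [0.5, -0.5], [-0.2, 0.4], [0.4, -0.0], [-0.4, -0.1], [0.3, 0.4], [0.1, 0.1], [0.4, 0.3], [0.5, -0.4], [-0.7, -2.4], [-2.5, -0.8], [-1.7, -1.4], [-0.7, -0.9], [0.0, -0.0], [-1.2, -0.0], [0.0, -0.6], [0.6, 1.0], [1.9, 0.4]]
top [ 0.4983 -0.1812  0.1239  0.0025]
[[-1.5, 0.2], [0.7, 0.7], [0.6, -0.7], [-0.0, 0.3], [-1.1, 0.2], [0.8, -0.6], [-0.1, 0.1], [0.3, -0.3], [-0.5, -0.2], [0.2, 0.3], [-0.1, -0.2]]
scene [ 0.4962 -0.1795  0.137  -0.0008]
[[1.3, 0.7], [0.5, -0.2], [-0.9, -1.9], [-2.0, 0.1], [-1.1, -0.7], [-0.9, -0.6], [0.5, 0.5], [-0.7, 0.1], [0.2, -0.6], [0.9, 0.9], [2.5, 0.4]]
bottle [ 0.58374802 -0.37943243  0.09      ] [ 0.57798809 -0.37781831  0.        ]
redv [ 0.44099522 -0.37917658  0.058     ]
bluepot [ 0.39556237 -0.37887547  0.066     ]
weight [ 0.45709738 -0.13463214  0.114     ]
```

>>> play_rows(
  increments=[
    [0, 0, 0, 0, 0, 0, -0.165],
    [0, 0, 0, 0, 0, 0, -0.165],
    [0, 0, 0, 0, 0, 0, -0.165],
    [0, 0, 0, 0, 0, 0, -0.165],
    [0, 0, 0, 0, 0, 0, -0.165],
    [0, 0, 0, 0, 0, 0, -0.165],
    [0, 0, 0, 0, 0, 0, -0.165],
    [0, 0, 0, 0, 0, 0, -0.165],
  ],
  grip_force=20,
)

```text
clock: 1.15
tool_pos: [0.2265, -0.5796, 0.2352]
eef_rot: [0.997, 0.083, -0.002, -0.003]
contact_force: [0.9, 0.0, 0.3]
opening: 0.121
```

```bash
cat >> h.py <<'E'
from scipy.spatial.transform import Rotation as Ro
def delta(bp):  # balance-frame TCP target (m) -> tool-frame shift mm, turn to align jaw with balance x
    b=np.load("b.npy"); s=r.get_state(); T=Ro.from_quat(s['eef_rot'])
    w=b2w([bp],b)[0]; Rt=Ro.from_matrix(np.array([[np.cos(b[2]),np.sin(b[2]),0],[np.sin(b[2]),-np.cos(b[2]),0],[0,0,-1]]))
    cur=s['tool_pos']-[b[0],b[1],0]; c,sn=np.cos(b[2]),np.sin(b[2])
    print("clock",s['clock'],"bal TCP mm",(1000*np.array([c*cur[0]+sn*cur[1],-sn*cur[0]+c*cur[1],cur[2]])).round(1))
    print("shift mm",(T.inv().apply(w-s['tool_pos'])*1000).round(1),"turn",(T.inv()*Rt).as_rotvec().round(3),"F",s['contact_force'].round(2),"q",s['q'].round(2),"open",round(s['opening'],3))
E
python3 - <<'E'
from h import *
delta([.057,-.108,.2])
c=r.get_calibration("wrist");s=r.get_state()
print((Ro.from_quat(s['eef_rot']).inv().apply(-c['R'].T@c['t']-s['tool_pos'])*1000).round(0))
E
```

```text
clock 1.15 bal TCP mm [-319.9 -360.9  235.2]
shift mm [ 386.4 -238.2   35.5] turn [-0.007  0.004  0.038] F [0.87 0.04 0.32] q [ 1.43  0.74 -0.58  1.56  0.46  0.99  0.88] open 0.121
[  -1.  -81. -144.]
```

>>> play_rows(
  increments=[
    [0, 48, -28, 0, 0, 0, 0],
    [0, 48, -28, 0, 0, 0, 0],
    [0, 48, -28, 0, 0, 0, 0.038],
    [0, 48, -28, 0, 0, 0, 0],
    [0, 48, -28, 0, 0, 0, 0],
    [0, 48, -28, 0, 0, 0, 0],
    [0, 40, -22, 0, 0, 0, 0],
    [0, 0, 0, 0, 0, 0, 0],
  ],
)

```text
clock: 2.15
tool_pos: [0.5302, -0.3395, 0.2312]
eef_rot: [0.998, 0.061, -0.003, -0.005]
contact_force: [-0.6, -0.6, 0.7]
opening: 0.006
```

Run:
```python
from h import *
delta([.057,-.108,.2])
im=r.snapshot("wrist"); cv2.imwrite("pics/w1.png",im[:,:,::-1])
```

```text
clock 2.15 bal TCP mm [  12.1 -161.7  231.2]
shift mm [ 44.8 -53.7  31.5] turn [-0.01   0.006 -0.007] F [-0.56 -0.61  0.68] q [ 0.78  0.75 -0.53  1.54  0.42  0.98  0.25] open 0.006
```

View pics/w1.png

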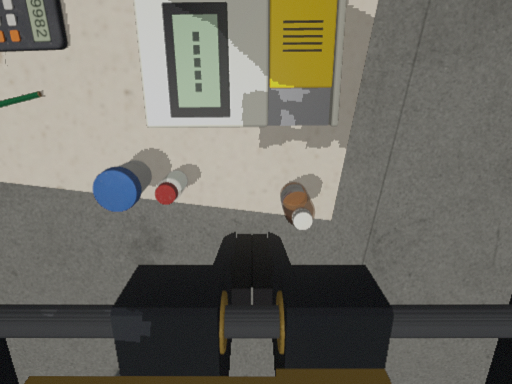

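>>> play_rows(
  increments=[
    [0, 22, -27, 0, 0, 0, 0],
    [0, 22, -27, 0, -0.01, 0.006, -0.007],
    [0, 3, -2, 0, 0, 0, 0],
    [0, 0, 0, 0, 0, 0, 0],
    [0, 0, 0, 0, 0, 0, 0],
    [0, 0, 0, 0, 0, 0, 0],
    [0, 0, 0, 0, 0, 0, 0],
    [0, 0, 0, 0, 0, 0, 0],
  ],
)

```text
clock: 3.2
tool_pos: [0.5592, -0.2942, 0.2287]
eef_rot: [0.999, 0.053, -0.007, 0.004]
contact_force: [-0.1, 0.0, -0.1]
opening: 0.005
```

Run:
```python
from h import *
delta([.057,-.108,.2])
c=r.get_calibration("wrist");np.savez("w2.npz",**c)
im=r.snapshot("wrist"); cv2.imwrite("pics/w2.png",im[:,:,::-1])
cv2.imwrite("pics/w2z.png",cv2.resize(im[0:260,100:440,::-1],None,fx=2.3,fy=2.3,interpolation=cv2.INTER_CUBIC))
b=np.load("b.npy")
print(proj("wrist",b2w(np.array([(26,-120,57),(-95,-120,57),(95,-120,57),(27,-84.6,57),(87,-84.6,57),(27,5.4,57),(87,5.4,57)])/1000,b)).round(1).tolist())
```

```text
clock 3.2 bal TCP mm [  46.6 -120.5  228.7]
shift mm [ 10.5 -13.   28.5] turn [ 0.008  0.014 -0.022] F [-0.14  0.05 -0.15] q [ 0.67  0.75 -0.51  1.54  0.42  0.98  0.14] open 0.005
[[234.1, 165.3], [115.5, 167.5], [302.6, 164.0], [233.7, 130.0], [295.3, 128.8], [229.6, 28.1], [297.4, 26.3]]
```

View pics/w2z.png

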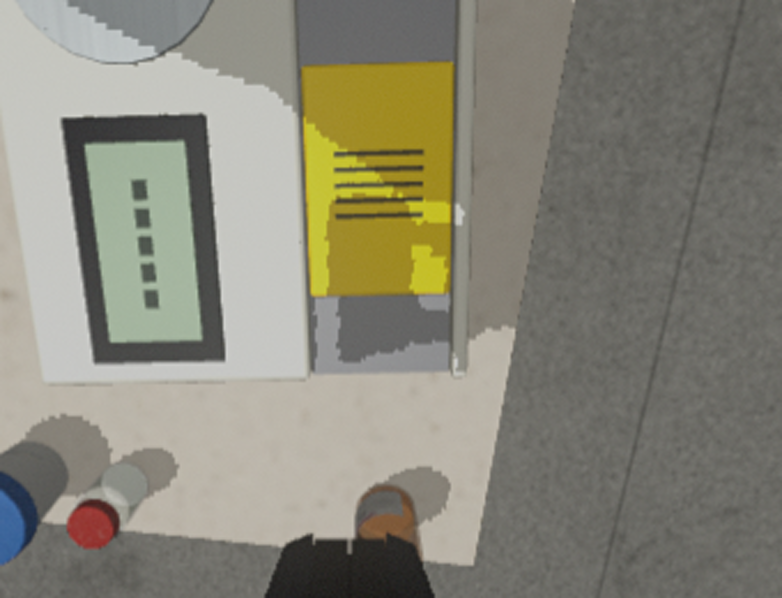

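```bash
cat > fit2.py <<'E'
from h import *
from scipy.optimize import least_squares
F=[(-95,-120,57),(26,-120,57),(95,-120,57)];G=[(27,-86,57),(87,-86,57),(27,4,57),(87,4,57)]
O=np.array([(42,381),(308,378),(467,376),(311,297),(450,295),(303,66),(453,62)]); O=(O+.5)/2.3-.5+[100,0]
def f(p):
    g=np.array(G,float); g[:,1]+=p[3]*1000
    return (proj("wrist",b2w(np.r_[np.array(F,float),g]/1000,p))-O).ravel()
s=least_squares(f,np.load("b.npy")); print(s.x.round(4)); print(s.fun.reshape(-1,2).round(1).tolist())
b=np.load("b.npy")*.4+s.x*.6; print(b.round(4)); np.save("b.npy",b)
delta([.057,-.110,.070])
E
python3 fit2.py
```

```text
[ 4.981e-01 -1.792e-01  1.275e-01  3.000e-04]
[[-2.1, 0.7], [1.0, -0.0], [0.4, -0.4], [-0.6, 0.9], [0.6, 0.6], [-1.0, -0.6], [1.6, -0.6]]
[ 0.4978 -0.1798  0.1279  0.0008]
clock 3.25 bal TCP mm [  46.3 -121.3  228.7]
shift mm [ 12.7 -12.8 158.5] turn [ 0.008  0.014 -0.022] F [ 0.   -0.56 -0.51] q [ 0.67  0.75 -0.51  1.54  0.42  0.98  0.14] open 0.004
```

>>> play_rows(
  increments=[
    [0, 6, -6, 20, 0.008, 0.014, -0.022],
    [0, 6, -6, 40, 0, 0, 0],
    [0, 0, 0, 40, 0, 0, 0],
    [0, 0, 0, 30, 0, 0, 0],
    [0, 0, 0, 12, 0, 0, 0],
    [0, 0, 0, 0, 0, 0, 0],
    [0, 0, 0, 0, 0, 0, 0],
    [0, 0, 0, 0, 0, 0, 0],
  ],
)

```text
clock: 4.25
tool_pos: [0.5741, -0.2816, 0.0869]
eef_rot: [0.998, 0.064, 0.005, 0.002]
contact_force: [-0.2, -0.8, -0.7]
opening: 0.005
```

Run:
```python
from h import *
delta([.057,-.110,.050])
im=r.snapshot("wrist"); cv2.imwrite("pics/w3.png",im[:,:,::-1])
```

```text
clock 4.25 bal TCP mm [  62.6 -110.7   86.9]
shift mm [-6.  -0.8 36.9] turn [ 0.004 -0.009  0.001] F [-0.16 -0.8  -0.65] q [ 0.61  0.93 -0.43  1.63  0.54  0.69  0.04] open 0.005
```

View pics/w3.png

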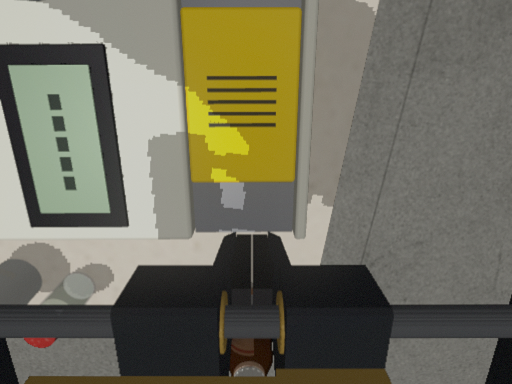

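>>> play_rows(
  increments=[
    [0, -6, 0, 6, 0.004, -0.009, 0],
    [0, -1, 0, 15, 0, 0, 0],
    [0, 0, 0, 12, 0, 0, 0],
    [0, 0, 0, 3, 0, 0, 0],
    [0, 0, 0, 0, 0, 0, 0],
    [0, 0, 0, 0, 0, 0, 0],
    [0, 0, 0, 0, 0, 0, 0],
    [0, 0, 0, 0, 0, 0, 0],
  ],
)

```text
clock: 5.3
tool_pos: [0.5672, -0.2828, 0.0491]
eef_rot: [0.998, 0.064, 0.0, 0.0]
contact_force: [0.1, -0.2, -0.3]
opening: 0.003
```

Run:
```python
from h import *
delta([.057,-.110,.050])
```

```text
clock 5.3 bal TCP mm [  55.7 -111.    49.1]
shift mm [ 1.3 -1.  -0.9] turn [ 0.    -0.001  0.001] F [ 0.12 -0.22 -0.29] q [ 0.6   0.98 -0.4   1.65  0.57  0.63  0.02] open 0.003
```

>>> play_rows(
  increments=[
    [0, 1, -8, -1, 0, 0, 0],
    [0, 0, -8, 0, 0, 0, 0],
    [0, 0, -8, 0, 0, 0, 0],
    [0, 0, -8, 0, 0, 0, 0],
    [0, 0, -8, 0, 0, 0, 0],
    [0, 0, -8, 0, 0, 0, 0],
    [0, 0, -8, 0, 0, 0, 0],
    [0, 0, 0, 0, 0, 0, 0],
  ],
)

```text
clock: 6.3
tool_pos: [0.5608, -0.2232, 0.0506]
eef_rot: [0.998, 0.065, 0.0, 0.0]
contact_force: [0.2, 0.2, 0.1]
opening: 0.002
```

Run:
```python
from h import *
delta([.057,-.033,.050])
im=r.snapshot("wrist"); cv2.imwrite("pics/w4.png",im[:,:,::-1])
```

```text
clock 6.3 bal TCP mm [ 56.9 -51.1  50.6]
shift mm [  0.2 -18.1   0.6] turn [ 0.001 -0.001  0.001] F [0.17 0.21 0.09] q [ 0.51  0.94 -0.36  1.75  0.58  0.55 -0.09] open 0.002
```

View pics/w4.png

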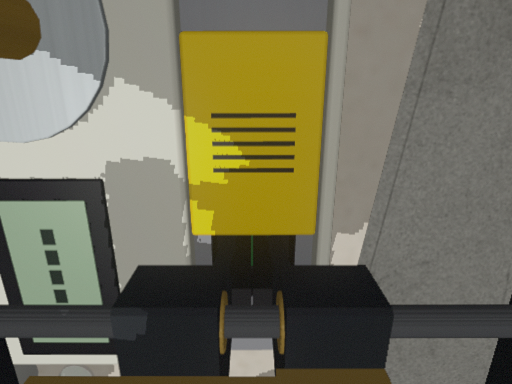

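>>> play_rows(
  increments=[
    [0, 0, -6, 0.5, 0, 0, 0],
    [0, 0, -5, 0, 0, 0, 0],
    [0, 0, -4, 0, 0, 0, 0],
    [0, 0, -3, 0, 0, 0, 0],
    [0, 0, -2, 0, 0, 0, 0],
    [0, 0, -2, 0, 0, 0, 0],
    [0, 0, -2, 0, 0, 0, 0],
    [0, 0, -2, 0, 0, 0, 0],
  ],
)

```text
clock: 7.35
tool_pos: [0.5585, -0.2075, 0.0504]
eef_rot: [0.998, 0.061, 0.002, 0.008]
contact_force: [1.0, -5.5, -0.8]
opening: 0.007
```

Run:
```python
from h import *
delta([.057,-.033,.050])
```

```text
clock 7.35 bal TCP mm [ 56.7 -35.3  50.4]
shift mm [ 0.3 -2.3  0.4] turn [ 0.015 -0.003 -0.007] F [ 0.99 -5.52 -0.83] q [ 0.46  0.93 -0.33  1.78  0.59  0.52 -0.14] open 0.007
```

>>> play_rows(
  increments=[
    [0, 0, -3, 0, 0, 0, 0],
    [0, 0, -3, 0, 0, 0, 0],
    [0, 0, -3, 0, 0, 0, 0],
    [0, 0, 6, 0, 0.01, 0, 0],
    [0, 0, 10, -4, 0, 0, 0],
    [0, 0, 10, -15, 0, 0, 0],
    [0, 0, 10, -20, 0, 0, 0],
    [0, 0, 0, 0, 0, 0, 0],
  ],
)

```text
clock: 8.35
tool_pos: [0.5624, -0.2421, 0.0912]
eef_rot: [0.998, 0.058, 0.003, 0.006]
contact_force: [-0.2, -0.1, -0.2]
opening: 0.004
```

Run:
```python
from h import *
b=np.load("b.npy")
delta([.057,-.060,.050])
im=r.snapshot("wrist"); cv2.imwrite("pics/w5.png",im[:,:,::-1])
print(proj("wrist",b2w(np.array([(57,-60,31),(35,-38,45),(79,-38,45),(35,-82,45),(79,-82,45),(27,-24,57),(87,-24,57)])/1000,b)).round(1).tolist())
im=r.snapshot("top");cv2.imwrite("pics/t5.png",cv2.resize(im[135:245,222:382,::-1],None,fx=5,fy=5,interpolation=cv2.INTER_CUBIC))
```

```text
clock 8.35 bal TCP mm [ 56.1 -70.   91.2]
shift mm [  0.6 -10.5  41.1] turn [ 0.012 -0.004 -0.012] F [-0.24 -0.05 -0.18] q [ 0.55  0.89 -0.4   1.72  0.55  0.64 -0.05] open 0.004
[[254.6, 194.3], [218.3, 168.4], [290.9, 167.6], [221.3, 233.9], [289.0, 233.1], [200.7, 150.0], [308.5, 148.7]]
```

View pics/w5.png

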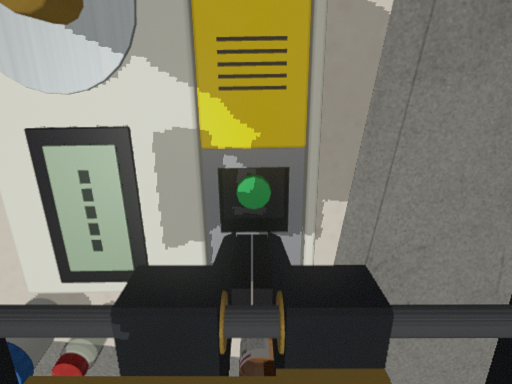

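>>> play_rows(
  increments=[
    [0, 0.5, -10, 0, 0.012, -0.004, -0.012],
    [0, 0, -2, 8, 0, 0, 0],
    [0, 0, 0, 12, 0, 0, 0],
    [0, 0, 0, 12, 0, 0, 0],
    [0, 0, 0, 4, 0, 0, 0],
    [0, 0, 0, 0, 0, 0, 0],
    [0, 0, 0, 0, 0, 0, 0],
    [0, 0, 0, 0, 0, 0, 0],
  ],
)

```text
clock: 9.45
tool_pos: [0.5585, -0.225, 0.0483]
eef_rot: [0.998, 0.067, -0.004, -0.003]
contact_force: [-0.3, -0.4, -0.1]
opening: 0.003
```

Run:
```python
from h import *
delta([.057,-.060,.031])
```

```text
clock 9.45 bal TCP mm [ 54.4 -52.6  48.3]
shift mm [ 2.7  7.5 17.3] turn [-0.006  0.007  0.005] F [-0.33 -0.43 -0.13] q [ 0.51  0.95 -0.37  1.74  0.58  0.57 -0.08] open 0.003
```

>>> play_rows(
  increments=[
    [0, 2.5, 7, 0, -0.006, 0.007, 0.005],
    [0, 0, 0, 0, 0, 0, 0],
    [0, 0, 0, 0, 0, 0, 0],
    [0, 0, 0, 0, 0, 0, 0],
    [0, 0, 0, 0, 0, 0, 0],
    [0, 0, 0, 0, 0, 0, 0],
    [0, 0, 0, 0, 0, 0, 0],
    [0, 0, 0, 0, 0, 0, 0],
  ],
)

```text
clock: 10.45
tool_pos: [0.5625, -0.2324, 0.049]
eef_rot: [0.998, 0.064, 0.001, 0.0]
contact_force: [-0.2, -0.0, -0.1]
opening: 0.004
```

Run:
```python
from h import *
delta([.057,-.060,.031])
```

```text
clock 10.45 bal TCP mm [ 57.5 -60.4  49. ]
shift mm [-0.5 -0.5 18. ] turn [ 0.001 -0.001 -0.   ] F [-0.15 -0.01 -0.11] q [ 0.52  0.95 -0.37  1.73  0.58  0.56 -0.08] open 0.004
```

Centred. Descend to just above the key.

>>> play_rows(
  increments=[
    [0, -0.5, -0.5, 4, 0, 0, 0],
    [0, 0, 0, 4, 0, 0, 0],
    [0, 0, 0, 4, 0, 0, 0],
    [0, 0, 0, 3, 0, 0, 0],
    [0, 0, 0, 0, 0, 0, 0],
    [0, 0, 0, 0, 0, 0, 0],
    [0, 0, 0, 0, 0, 0, 0],
    [0, 0, 0, 0, 0, 0, 0],
  ],
)

```text
clock: 11.45
tool_pos: [0.5619, -0.2318, 0.0328]
eef_rot: [0.998, 0.064, 0.001, 0.0]
contact_force: [0.3, -0.5, -0.2]
opening: 0.003
```

Run:
```python
from h import *
delta([.057,-.060,.031])
```

```text
clock 11.45 bal TCP mm [ 56.9 -59.8  32.8]
shift mm [0.1 0.2 1.8] turn [ 0.001 -0.001 -0.   ] F [ 0.3  -0.5  -0.19] q [ 0.51  0.97 -0.35  1.74  0.59  0.53 -0.09] open 0.003
```

>>> play_rows(
  increments=[
    [0, 0, 0, 3, 0, 0, 0],
    [0, 0, 0, 3, 0, 0, 0],
    [0, 0, 0, 3, 0, 0, 0],
    [0, 0, 0, 4, 0, 0, 0],
    [0, 0, 0, 4, 0, 0, 0],
    [0, 0, 0, 5, 0, 0, 0],
    [0, 0, 0, 5, 0, 0, 0],
    [0, 0, 0, 5, 0, 0, 0],
  ],
)

```text
clock: 12.45
tool_pos: [0.5623, -0.232, 0.0258]
eef_rot: [0.998, 0.063, 0.002, 0.007]
contact_force: [-11.8, 3.5, 42.7]
opening: 0.005
```

Run:
```python
from h import *
delta([.057,-.060,.026])
```

```text
clock 12.45 bal TCP mm [ 57.3 -60.   25.8]
shift mm [-0.3 -0.  -0.2] turn [ 0.014 -0.002 -0.001] F [-11.76   3.52  42.71] q [ 0.49  0.98 -0.33  1.75  0.61  0.51 -0.11] open 0.005
```

>>> play_rows(
  increments=[
    [0, 0, 0, 2, 0, 0, 0],
    [0, 0, 0, 2, 0, 0, 0],
    [0, 0, 0, 2, 0, 0, 0],
    [0, 0, 0, 2, 0, 0, 0],
    [0, 0, 0, 2, 0, 0, 0],
    [0, 0, 0, 2, 0, 0, 0],
    [0, 0, 0, 2, 0, 0, 0],
    [0, 0, 0, 2, 0, 0, 0],
  ],
)

```text
clock: 13.45
tool_pos: [0.5623, -0.232, 0.0263]
eef_rot: [0.998, 0.064, 0.003, 0.011]
contact_force: [-4.4, 1.3, 19.3]
opening: 0.007
```

Run:
```python
from h import *
delta([.057,-.060,.026])
```

```text
clock 13.45 bal TCP mm [ 57.2 -60.   26.3]
shift mm [-0.2  0.   0.3] turn [ 0.023 -0.004 -0.001] F [-4.38  1.3  19.34] q [ 0.48  0.98 -0.31  1.75  0.61  0.5  -0.12] open 0.007
```

>>> play_rows(
  increments=[
    [0, 0, 0, 2, 0, 0, 0],
    [0, 0, 0, 2, 0, 0, 0],
    [0, 0, 0, 2, 0, 0, 0],
    [0, 0, 0, 2, 0, 0, 0],
    [0, 0, 0, 2, 0, 0, 0],
    [0, 0, 0, 2, 0, 0, 0],
    [0, 0, 0, 2, 0, 0, 0],
    [0, 0, 0, 2, 0, 0, 0],
  ],
)

```text
clock: 14.45
tool_pos: [0.5623, -0.232, 0.0263]
eef_rot: [0.998, 0.064, 0.003, 0.016]
contact_force: [-4.4, 1.4, 18.4]
opening: 0.003
```

>>> play_rows(
  increments=[
    [0, 0, 0, 2, 0, 0, 0],
    [0, 0, 0, 2, 0, 0, 0],
    [0, 0, 0, 2, 0, 0, 0],
    [0, 0, 0, 2, 0, 0, 0],
    [0, 0, 0, 2, 0, 0, 0],
    [0, 0, 0, 2, 0, 0, 0],
    [0, 0, 0, 2, 0, 0, 0],
    [0, 0, 0, 2, 0, 0, 0],
  ],
)

```text
clock: 15.45
tool_pos: [0.5622, -0.232, 0.0263]
eef_rot: [0.998, 0.064, 0.004, 0.02]
contact_force: [-4.9, 1.4, 18.7]
opening: 0.006
```

Run:
```python
from h import *
delta([.057,-.060,.026])
im=r.snapshot("top");cv2.imwrite("pics/t6.png",cv2.resize(im[135:245,222:382,::-1],None,fx=5,fy=5,interpolation=cv2.INTER_CUBIC))
```

```text
clock 15.45 bal TCP mm [ 57.2 -60.   26.3]
shift mm [-0.2 -0.   0.3] turn [ 0.04  -0.006 -0.   ] F [-4.87  1.38 18.71] q [ 0.46  0.97 -0.29  1.76  0.63  0.48 -0.14] open 0.006
```

View pics/t6.png

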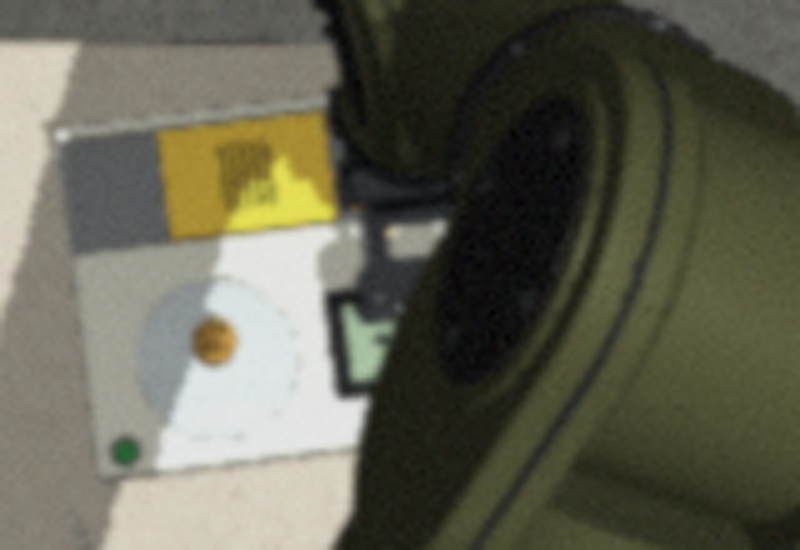

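>>> play_rows(
  increments=[
    [0, 0, 0, -4, 0, 0, 0],
    [0, 0, 0, -8, 0, 0, 0],
    [0, 0, 0, -10, 0.02, 0, 0],
    [0, 0, 0, -15, 0.02, 0, 0],
    [0, 0, 0, -20, 0, 0, 0],
    [0, 0, 0, -25, 0, 0, 0],
    [0, 0, 0, -25, 0, 0, 0],
    [0, 0, 0, 0, 0, 0, 0],
  ],
)

```text
clock: 16.5
tool_pos: [0.561, -0.2324, 0.1379]
eef_rot: [0.998, 0.063, 0.003, -0.003]
contact_force: [0.0, -0.6, -0.4]
opening: 0.003
```

>>> play_rows(
  increments=[
    [0, 0, 10, -30, 0, 0, 0],
    [0, 0, 10, -20, 0, 0, 0],
    [0, 0, 10, 0, 0, 0, 0],
    [0, 0, 10, 0, 0, 0, 0],
    [0, 0, 10, 0, 0, 0, 0],
    [0, 0, 0, 0, 0, 0, 0],
    [0, 0, 0, 0, 0, 0, 0],
    [0, 0, 0, 0, 0, 0, 0],
  ],
)

```text
clock: 17.5
tool_pos: [0.5631, -0.2836, 0.1812]
eef_rot: [0.998, 0.064, -0.003, -0.006]
contact_force: [0.7, 0.4, 0.2]
opening: 0.007
```

Run:
```python
from h import *
b=np.load("b.npy")
delta([.057,-.060,.050])
P=np.array([(57,-60,31),(35,-38,45),(79,-38,45),(35,-82,45),(79,-82,45),(27,-24,57),(87,-24,57),(27,66,57)])/1000
print(proj("wrist",b2w(P,b)).round(1).tolist())
im=r.snapshot("wrist"); cv2.imwrite("pics/w7.png",im[:,:,::-1])
im=r.snapshot("scene");cv2.imwrite("pics/s7.png",im[:,:,::-1])
```

```text
clock 17.5 bal TCP mm [  51.5 -111.3  181.2]
shift mm [  6.1 -49.6 131.8] turn [-0.013  0.005 -0.001] F [0.68 0.38 0.23] q [ 0.66  0.8  -0.5   1.58  0.45  0.88  0.13] open 0.007
[[259.1, 119.3], [233.4, 94.2], [285.8, 94.2], [234.2, 146.2], [284.2, 146.2], [222.1, 76.1], [297.9, 76.0], [218.6, -57.9]]
```

View pics/w7.png

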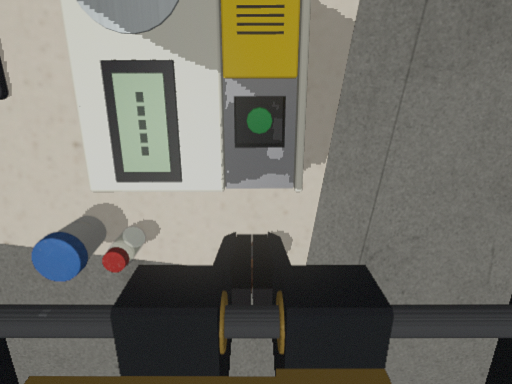

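View pics/s7.png

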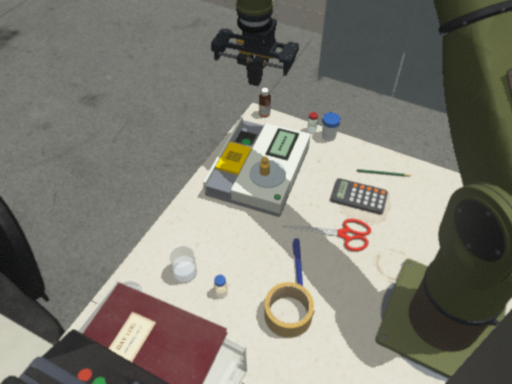

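```bash
python3 -c "
from plant import r
print(r.finish_job())"
```

```text
the job is handed in; nothing more can be done
None
```

I pushed the guard fully open with the shut fingertips and pressed the green key all the way down for at least 3 s. I then let the key come up, withdrew to about 18 cm above the bench and handed the job in at about 17.6 s.

**Guard:** It stopped hard with about 5.5 N of reaction. In the last wrist picture its end lies within about 0.5 mm of the fully open position, measured against the edge of the well.

**Key:** During the hold the tip was at a height of 25.8–26.3 mm; fully down is 26 mm. The force held at about 19 N. Afterwards the last wrist picture shows the key back up at its rest position.

**Other objects:** The weight, pot, vials, beaker and the unlisted brown bottle look undisturbed in the last scene picture, and the robot touches nothing.

**What did not go cleanly:**
- My first press peaked higher than intended, at about 43 N on the fingertip against the key's stop. I eased it straight away. It was well under the 120 N wrist limit. The 40 N limit is for the arm and gripper body, and I assumed it does not cover the fingertips.
- The tool tilted by about 0.04 rad during the hold; I corrected this while withdrawing.
- The display read "-----" before and after, so it gave no confirmation of the calibration.

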